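# Fit the small head to the table-top pottery wheel

## Task

Fit the small round head onto the spindle of the little pottery wheel: its splined bore has to find the splines of the spindle, so rock it gently with a light push until the teeth mesh, then press it fully home on the shoulder without ever leaning hard on the spindle. Then, with the head home, turn it by hand about a quarter turn, either way, to feel that the drive turns with it, and let go, leaving it seated. Leave the broad head and the other things on the shelf where they are.

Things in the scene. Friction and masses are not known exactly. Their poses are not given: they have to be found in the camera images.
- head: The head to fit: plain aluminium mushroom, about 0.18 kg, at first standing hub down on the shelf. Disc on top 60 mm across; below it a round hub 37 mm across, hollow from below: bore 28 mm deep with six straight inner teeth 4 mm wide, every 60 degrees, one on the body's +x axis; tooth tips at 10.2 mm radius, roots at 14.3 mm. Origin: centre of the hub's underside (mouth of the bore); z up.
- rim (a point): Centre of the small head's disc, 33 mm above the head's origin: the disc is 60 mm across and 10 mm thick (28 to 38 mm above the origin). Its straight round rim is the place to grip, from above. Axes as the head's.
- wheel: The fixed table-top pottery wheel: white housing, deck 66 mm high, reaching from its origin 145 mm to -x (front, with knob and switch), 105 mm to +x, 100 mm to either side; on it a round grey splash pan 180 mm across, rim 82 mm above the shelf, with the upright bright steel spindle in its middle. Origin: on the shelf under the spindle axis, z up. The spindle counts as part of it.
- seat (a point): Point on the spindle axis level with the spindle's flat shoulder (37 mm across), 88 mm above the shelf. The hub's underside rests on the shoulder when the head is fully home: the head's origin is then on this point. Fixed to the wheel's housing, axes as wheel's: they do not show how the splines stand.
- spline_top (a point): Point on the spindle axis at the flat upper ends of its six straight splines, 108 mm above the shelf: 20 mm long, 4.5 mm wide, every 60 degrees, tips at 13 mm radius, core 9 mm. Unmeshed teeth land here. Meshed play: about 6 degrees and 1.2 mm either way. Above it a plain pilot, 7 mm long, radius 9 mm, tapering to 5.5 at its top, enters the bore first. Axes as the wheel's, not the splines'.
- springs_top (a point): Point on the spindle axis at the upper end of two bowed leaf springs that lie in two grooves across from each other, 1 to 15.5 mm above the shoulder. They grip the bore's teeth: from about 10 mm above the shoulder down, the head slides only under a push of about 3 to 10 N; its own weight does not take it home. Axes as the wheel's.
- spindle (a joint): How far the spindle has turned since the start, rad, positive anticlockwise seen from above; 0 at the start whatever way the splines stand, which is random and not told. The geared motor holds it against about 0.12 N m; turned harder than that it follows, without end stop or spring-back.
- broad_head: Bystander: the broad head, a like aluminium disc 100 mm across, 10 mm thick, lying on its face with its 37 mm hub pointing up, 38 mm high in all. Origin: centre of the underside.
- top: Bystander: yellow wooden spinning top, 62 mm across and 74 mm high, standing on its blunt tip. Origin: under the tip.
- pencil_cup: Bystander: tin pencil cup, 72 mm across, 90 mm high, with pencils standing up to 170 mm. Origin: centre of its underside.
Mind the look-alikes: they are no part of the job. What is shaped like the head but blue is not meant.

How it is judged (in metres and radians):
On the way, in this order (a step that is already met when the one before it is completed fails the run):
1. the small head is meshed and fully home on the spindle's shoulder (z of head in the frame of seat below 0.003 m and horizontal distance between head and seat below 0.0035 m and angle between head's own z axis and vertical below 0.08 rad), for 0.1 s.
2. with the head home, the spindle has been turned about a quarter turn (at least 0.9 rad from its start, either way) ((value of joint spindle above 0.9 rad or value of joint spindle below -0.9 rad) and z of head in the frame of seat below 0.0035 m and horizontal distance between head and seat below 0.0035 m), for 0.1 s.
At the end, for the whole second after the job is handed in: The small head rests fully home on the spindle's shoulder (within 3 mm in height and 3.5 mm sideways, tilted less than 0.08 rad), released and at rest, and the spindle has turned at least 0.9 rad from where it stood, either way (all of step 1 and (value of joint spindle above 0.9 rad or value of joint spindle below -0.9 rad) and linear speed of head below 0.01 m/s and angular speed of head below 0.1 rad/s); the robot touches nothing.
It fails at once if the head is pressed against the wheel or its spindle with more than 60 N (contact force between head and wheel above 60 N).
It fails at once if the broad head is moved by more than 20 mm (distance of broad_head from where it was at the start of the episode above 0.02 m).
It fails at once if the spinning top is moved by more than 20 mm (distance of top from where it was at the start of the episode above 0.02 m).
It fails at once if the pencil cup is moved by more than 20 mm (distance of pencil_cup from where it was at the start of the episode above 0.02 m).
It also fails if it takes over 72 s, if anything falls off the work surface, if the arm or the gripper's body presses on something with over 40 N, if the wrist force passes 120 N, or if a joint passes its speed limit or range.

## Robot

A 7-joint arm with a two-finger parallel gripper is mounted at the origin on the work surface. World frame = base frame: x ahead of the robot, y to its left, z up, the work surface at z = 0. Lengths are in m, angles in degrees, forces in N, time in s.
With the tool pointing down it reaches from about 0.425 to 0.875 m from the base axis. Payload 4.7 kg.
Tool frame: the origin (TCP) lies on the mounting face of the last link; the fingertips stand 182 mm ahead of it and the grasp point (between the pads) lies 164 mm ahead of it; z points along the fingers, y is the line along which they close (so a half turn about z gives the same grasp; the last joint's range is limited). The gripper opens to 87 mm and grips with 3 to 60 N. Pads are 19 mm wide; open, the fingers measure 117 mm over their backs; the gripper's body (75 mm by 190 mm) begins 51 mm behind the grasp point.
Start: joints at [-75.567, 18.392, -4.016, 83.108, 1.295, 78.541, -3.26], TCP at [0.153, 0.632, 0.405] pointing down, gripper open.
Joint ranges: [-163.93, 163.93], [-17.29, 119.83], [-79.2, 71.16], [3.27, 140.29], [-89.18, 269.18], [5.43, 117.66], [-154.24, 154.24]. Speed limits (degrees/s): [147.25, 147.25, 180, 180, 180, 180, 180].

## Interface

Orientations are given as [roll, pitch, yaw] about the fixed x, y, z axes, in that order (R = Rz(yaw) Ry(pitch) Rx(roll)).
In Python, from cell import env gives the robot as it stands.
- The arm moves only by the tool servo_tool, never from a script. Its argument "plan" is a list of rows, each an object with "xyz": the shift along the tool's x, y, z in cm, a list of three; "twist": the turn, a rotation vector about the tool's x, y, z in degrees, a list of three; "jaw": the closure, from 0 (fully open) to 1 (shut). In form: [{"xyz": [x, y, z], "twist": [wx, wy, wz], "jaw": jaw}, ...]. A call has 1 to 10 rows; each row is the pose to reach, as a shift and turn from the pose commanded when the call began, along the tool's axes at that moment; what a row does not reach only later rows make up. A row lasts 1/12 s, in which the tool goes at most 41.7 mm and 7.16 degrees, less where a joint would pass 70% of its speed; a pose out of reach is approached as far as the arm can. A call with a gripper value outside its range is refused whole. The fingers move at their own pace and stop on an object; "newtons" is the grip in N (left out, the last holds). Time passes only in rows, so rows that repeat a pose let the fingers close. It gives the time, the measured TCP pose, the force, the opening and the grip force at its end, in the units of the state.
- env.get_obs(): the state, without advancing time (a new reading comes with each control period).
- env.read_camera(name): name is "side" or "top" or "wrist"; returns a dict with "img" (400x640x3 uint8, red, green, blue), "camera_matrix" (3x3 intrinsics, pixels), "R" (3x3) and "t" (3): a world point X has camera coordinates R X + t. Camera axes: x right, y down, z forward; pixel columns grow to the right and rows downward; lengths in m; the calibration is good to about 2 mm. A picture is of the moment at which its call begins. There is no depth.
- env.sign_off(): hands the job in; it is judged then, once.
The state is a dict: "time_s": time; "qpos": joint angles; "joint_velocities": joint speeds; "effort": joint torques, N m; "tool_pos": TCP position; "tool_rot": TCP orientation; "force": force on the tool from outside, world axes, zero at the start; "wrist_torque": the same for the moment, N m; "grip_width": finger opening in m; "grasp_force": force on a finger pad.
Only numpy, scipy, OpenCV 4.12 (cv2) and the standard library are available. Lean on these libraries where they do the work, as an engineer would, in place of code of your own. Each camera call takes 0.05 s, during which the arm holds its last target. There are 200 camera calls.

## Working session

There is one attempt and no reset: what is moved stays moved. The work goes in short steps, Python scripts to look and compute and a tool call to move; the robot and the scene stay as the last step left them, time stands still between calls to the robot, and variables do not carry over. Pictures are saved under pics/ and viewed, at most 10 in all, crops included, and the job is handed in when it is done.

Besides the shell and the picture viewer there is one more tool, called after "Call:" as a command line: name --argument value ..., lists and objects as JSON in quotes. servo_tool: Moves the arm, as the interface text tells. Its arguments: {"type":"object","properties":{"plan":{"type":"array","items":{"type":"object","properties":{"xyz":{"type":"array","items":{"type":"number"}},"twist":{"type":"array","items":{"type":"number"}},"jaw":{"type":"number"}}}},"newtons":{"type":"number"}},"required":["plan"]}

```bash
mkdir -p pics; cat > h.py <<'E'
import numpy as np, cv2
from cell import env
def cam(n):
    c=env.read_camera(n); return c["img"],np.array(c["camera_matrix"]),np.array(c["R"]),np.array(c["t"])
def ray(px,z,K,R,t):
    d=R.T@np.linalg.inv(K)@np.array([px[0],px[1],1.]); o=-R.T@t
    return o+d*(z-o[2])/d[2]
def proj(X,K,R,t):
    p=K@(R@np.array(X)+t); return p[:2]/p[2]
def save(n,im): cv2.imwrite(f"pics/{n}.png",cv2.cvtColor(im,cv2.COLOR_RGB2BGR))
E
python3 - <<'E'
from h import *
for n in("top","side"):
    im,K,R,t=cam(n); save(n,im); print(n,K[0,0],-R.T@t)
    np.savez(n+".npz",im=im,K=K,R=R,t=t)
print(env.get_obs())
E
```

```text
top 450.3742395367988 [0.45793043 0.12924585 1.18997664]
side 421.4991095868041 [ 0.06904346 -0.61815193  0.63974675]
{'time_s': 0.1, 'qpos': array([-75.56681702,  18.43680936,  -4.01454604,  83.16806626,
         1.2959283 ,  78.54229063,  -3.26017309]), 'joint_velocities': array([-0.02470762,  0.06410238,  0.08087625, -0.25240574, -0.02149607,
        0.04312258, -0.15605441]), 'effort': array([-2.48056886e-04, -4.92571199e+01, -4.05862620e-01, -3.13401496e+01,
       -6.42639189e-02,  3.94509814e-02,  6.71712269e-05]), 'tool_pos': array([0.15312249, 0.63151919, 0.4037465 ]), 'tool_rot': array([-1.79898116e+02,  6.74281259e-03,  1.66375498e+02]), 'force': array([-0.13630607, -0.31096423, -0.68790161]), 'wrist_torque': array([-0.02039052,  0.00268053,  0.07071412]), 'grasp_force': 0.0, 'grip_width': 0.08702145862249464}
```

View pics/top.png

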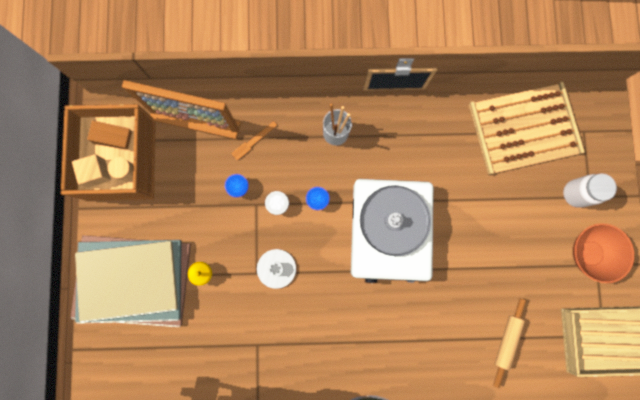

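View pics/side.png

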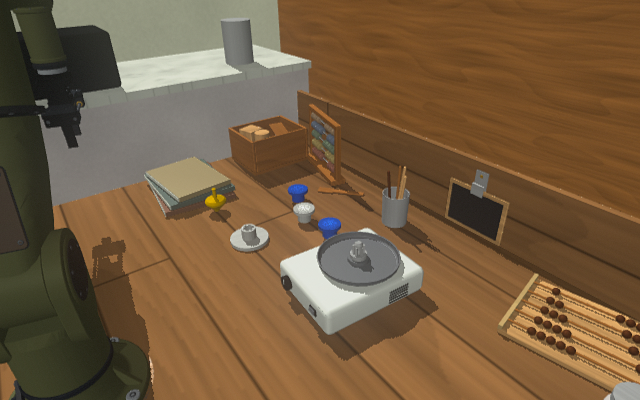

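Top view, what could be taken for the small head:
- Plain aluminium mushroom at (277,203).
- Blue look-alikes at (237,186) and (318,198).
- Broad head, hub up, at (276,268).

I choose the plain one at (277,203). The wheel spindle is at (395,221), the yellow top at (199,273) and the pencil cup at (337,127).

```bash
python3 - <<'E'
from h import *
d=np.load("top.npz");im,K,R,t=[d[k] for k in("im","K","R","t")]
hsv=cv2.cvtColor(im,cv2.COLOR_RGB2HSV)
m=((hsv[...,1]<40)&(hsv[...,2]>140)).astype(np.uint8)
n,l,s,c=cv2.connectedComponentsWithStats(m)
for i in range(1,n):
    if 60<s[i,4]<20000 and 220<c[i,0]<440 and 150<c[i,1]<300: print(s[i],c[i],ray(c[i],.038,K,R,t).round(4))
# pan
m=((hsv[...,1]<40)&(hsv[...,2]<140)&(hsv[...,2]>60)).astype(np.uint8)
n,l,s,c=cv2.connectedComponentsWithStats(m)
for i in range(1,n):
    if 1500<s[i,4]<20000 and 340<c[i,0]<440:
        cn=max(cv2.findContours((l==i).astype(np.uint8),0,1)[0],key=len); e=cv2.fitEllipse(cn); print(e,ray(e[0],.082,K,R,t).round(4))
print(im[221,395],'spindle',ray((396,219),.115,K,R,t))
for y in(.0,.05):print(R)
a=cv2.resize(im[160:300,220:450],None,fx=3.4,fy=3.4,interpolation=2); save("crop1",a)
E
```

```text
[ 351  179   82  102 7438] [392.63377252 230.45711213] [ 0.5282 -0.0741  0.038 ]
[265 191  24  23 429] [276.55477855 202.41958042] [0.6075 0.2222 0.038 ]
[ 257  249   39   39 1185] [276.0464135  268.41434599] [0.4391 0.2257 0.038 ]
[218 216 216] spindle [ 0.55084563 -0.06976587  0.115     ]
[[-0.0240708  -0.999672    0.00874607]
 [-0.99262785  0.02285983 -0.11902684]
 [ 0.11878786 -0.01154667 -0.99285252]]
[[-0.0240708  -0.999672    0.00874607]
 [-0.99262785  0.02285983 -0.11902684]
 [ 0.11878786 -0.01154667 -0.99285252]]
```

View pics/crop1.png

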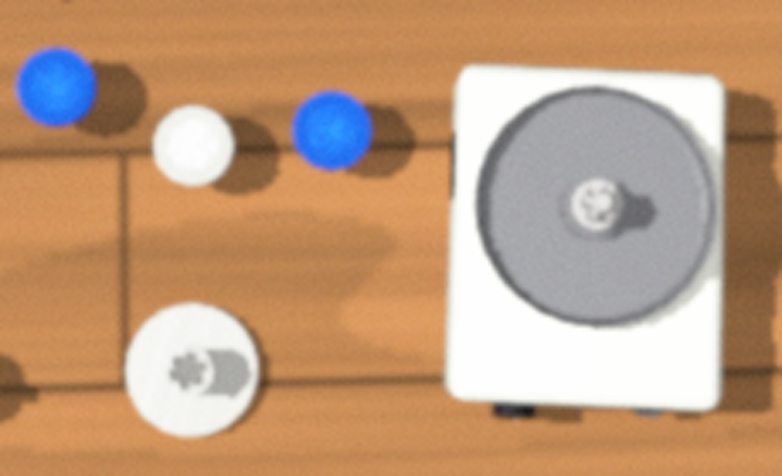

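```bash
cat >> h.py <<'E'
from scipy.spatial.transform import Rotation as Ro
def go(x,y,z,yaw):
    o=env.get_obs(); T=Ro.from_euler("xyz",o["tool_rot"],degrees=True)
    g=Ro.from_euler("xyz",[180,0,yaw],degrees=True)
    print("t",round(o["time_s"],2),"xyz cm",(T.inv().apply(np.array([x,y,z])-o["tool_pos"])*100).round(2),"twist",np.degrees((T.inv()*g).as_rotvec()).round(1),"q",o["qpos"].round(0))
E
python3 -c "
from h import *
go(.6075,.222,.36,90)"
```

```text
t 0.1 xyz cm [-53.81 -29.09   4.43] twist [-0.1  0.1 76.4] q [-76.  18.  -4.  83.   1.  79.  -3.]
```

Call:
servo_tool --plan '[{"xyz": [-53.8, -29.1, 4.4], "twist": [0, 0, 76.4], "jaw": 0}, {"xyz": [-53.8, -29.1, 4.4], "twist": [0, 0, 76.4], "jaw": 0}, {"xyz": [-53.8, -29.1, 4.4], "twist": [0, 0, 76.4], "jaw": 0}, {"xyz": [-53.8, -29.1, 4.4], "twist": [0, 0, 76.4], "jaw": 0}, {"xyz": [-53.8, -29.1, 4.4], "twist": [0, 0, 76.4], "jaw": 0}, {"xyz": [-53.8, -29.1, 4.4], "twist": [0, 0, 76.4], "jaw": 0}, {"xyz": [-53.8, -29.1, 4.4], "twist": [0, 0, 76.4], "jaw": 0}, {"xyz": [-53.8, -29.1, 4.4], "twist": [0, 0, 76.4], "jaw": 0}, {"xyz": [-53.8, -29.1, 4.4], "twist": [0, 0, 76.4], "jaw": 0}, {"xyz": [-53.8, -29.1, 4.4], "twist": [0, 0, 76.4], "jaw": 0}]'

```text
time_s: 0.93
tool_pos: [0.4629, 0.3517, 0.3746]
tool_rot: [-180.0, -0.0, 94.4]
force: [0.3, 1.3, 0.6]
grip_width: 0.0872
grasp_force: 0.0
```

```bash
python3 -c "
from h import *
go(.6075,.222,.36,90)"
```

```text
t 0.93 xyz cm [-14.05  13.42   1.45] twist [-0.  -0.   4.4] q [-55.  11.  17.  96.  -3.  73. -33.]
```

Call:
servo_tool --plan '[{"xyz": [-14, 13.4, 1.4], "twist": [0, 0, 4.4], "jaw": 0}, {"xyz": [-14, 13.4, 1.4], "twist": [0, 0, 4.4], "jaw": 0}, {"xyz": [-14, 13.4, 1.4], "twist": [0, 0, 4.4], "jaw": 0}, {"xyz": [-14, 13.4, 1.4], "twist": [0, 0, 4.4], "jaw": 0}, {"xyz": [-14, 13.4, 1.4], "twist": [0, 0, 4.4], "jaw": 0}, {"xyz": [-14, 13.4, 1.4], "twist": [0, 0, 4.4], "jaw": 0}, {"xyz": [-14, 13.4, 1.4], "twist": [0, 0, 4.4], "jaw": 0}, {"xyz": [-14, 13.4, 1.4], "twist": [0, 0, 4.4], "jaw": 0}]'

```text
time_s: 1.6
tool_pos: [0.6064, 0.2259, 0.3603]
tool_rot: [-179.9, -0.0, 90.4]
force: [-0.1, -0.3, 0.1]
grip_width: 0.0874
grasp_force: 0.0
```

```bash
python3 - <<'E'
from h import *
im,K,R,t=cam("wrist"); save("w1",im); print(K[0,0],-R.T@t,R[2])
hsv=cv2.cvtColor(im,cv2.COLOR_RGB2HSV)
m=((hsv[...,1]<40)&(hsv[...,2]>140)).astype(np.uint8)
n,l,s,c=cv2.connectedComponentsWithStats(m)
for i in range(1,n):
    if s[i,4]>400: print(s[i],c[i].round(1),ray(c[i],.038,K,R,t).round(4))
go(.6075,.222,.36,90)
E
```

```text
318.3475673511555 [0.60587563 0.29365596 0.33977424] [ 7.44189792e-04 -2.46397473e-01 -9.69168577e-01]
[ 114  135   95   93 5815] [161.8 178.5] [0.4559 0.238  0.038 ]
[ 291  165   60   60 2850] [320.6 194.6] [0.6088 0.2233 0.038 ]
t 1.65 xyz cm [-0.47  0.14  0.05] twist [-0.1 -0.1  0.5] q [-41.  20.  23.  88.  -8.  74. -16.]
```

View pics/w1.png

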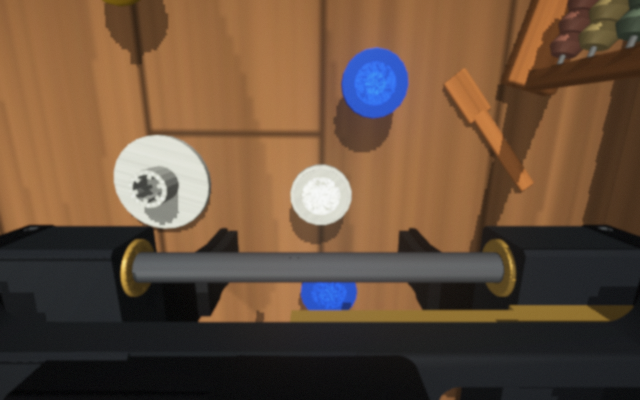

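Call:
servo_tool --plan '[{"xyz": [-0.3, 0.2, 4], "twist": [0, 0, 0.4], "jaw": 0}, {"xyz": [-0.3, 0.2, 8], "twist": [0, 0, 0.4], "jaw": 0}, {"xyz": [-0.3, 0.2, 12], "twist": [0, 0, 0.4], "jaw": 0}, {"xyz": [-0.3, 0.2, 14.5], "twist": [0, 0, 0.4], "jaw": 0}, {"xyz": [-0.3, 0.2, 16.3], "twist": [0, 0, 0.4], "jaw": 0}, {"xyz": [-0.3, 0.2, 16.3], "twist": [0, 0, 0.4], "jaw": 0}, {"xyz": [-0.3, 0.2, 16.3], "twist": [0, 0, 0.4], "jaw": 0}]'

```text
time_s: 2.23
tool_pos: [0.6078, 0.2237, 0.1974]
tool_rot: [-179.9, 0.0, 90.1]
force: [0.4, 0.8, 0.7]
grip_width: 0.0874
grasp_force: 0.0
```

Call:
servo_tool --plan '[{"xyz": [0, 0, 0], "twist": [0, 0, 0], "jaw": 0.2}, {"xyz": [0, 0, 0], "twist": [0, 0, 0], "jaw": 0.3}, {"xyz": [0, 0, 0], "twist": [0, 0, 0], "jaw": 0.5}, {"xyz": [0, 0, 0], "twist": [0, 0, 0], "jaw": 0.7}, {"xyz": [0, 0, 0], "twist": [0, 0, 0], "jaw": 1}, {"xyz": [0, 0, 0], "twist": [0, 0, 0], "jaw": 1}, {"xyz": [0, 0, 0], "twist": [0, 0, 0], "jaw": 1}, {"xyz": [0, 0, 0], "twist": [0, 0, 0], "jaw": 1}]' --newtons 30

```text
time_s: 2.9
tool_pos: [0.6092, 0.2221, 0.1987]
tool_rot: [180.0, -0.0, 90.0]
force: [-0.3, -0.3, 5.1]
grip_width: 0.0591
grasp_force: 30.7
```

Call:
servo_tool --plan '[{"xyz": [0, 0, -4], "twist": [0, 0, 0], "jaw": 1}, {"xyz": [0, 0, -8], "twist": [0, 0, 0], "jaw": 1}, {"xyz": [0, 0, -12], "twist": [0, 0, 0], "jaw": 1}, {"xyz": [0, 0, -14.6], "twist": [0, 0, 0], "jaw": 1}, {"xyz": [-4, -0.6, -14.6], "twist": [0, 0, 0], "jaw": 1}, {"xyz": [-8, -1.2, -14.6], "twist": [0, 0, 0], "jaw": 1}, {"xyz": [-12, -2, -14.6], "twist": [0, 0, 0], "jaw": 1}, {"xyz": [-16, -2.6, -14.6], "twist": [0, 0, 0], "jaw": 1}, {"xyz": [-20, -3.3, -14.6], "twist": [0, 0, 0], "jaw": 1}, {"xyz": [-24, -4, -14.6], "twist": [0, 0, 0], "jaw": 1}]'

```text
time_s: 3.73
tool_pos: [0.5678, -0.0198, 0.3432]
tool_rot: [-180.0, -0.0, 90.0]
force: [0.2, -1.0, -1.7]
grip_width: 0.0592
grasp_force: 30.6
```

Call:
servo_tool --plan '[{"xyz": [-4, -0.6, 0], "twist": [0, 0, 0], "jaw": 1}, {"xyz": [-8, -1.2, 0], "twist": [0, 0, 0], "jaw": 1}, {"xyz": [-11.2, -1.8, 0], "twist": [0, 0, 0], "jaw": 1}, {"xyz": [-11.2, -1.8, 0], "twist": [0, 0, 0], "jaw": 1}, {"xyz": [-11.2, -1.8, 0], "twist": [0, 0, 0], "jaw": 1}, {"xyz": [-11.2, -1.8, 0], "twist": [0, 0, 0], "jaw": 1}]'

```text
time_s: 4.23
tool_pos: [0.5506, -0.1293, 0.3433]
tool_rot: [-180.0, -0.1, 89.9]
force: [0.2, 0.9, -1.2]
grip_width: 0.059
grasp_force: 30.6
```

```bash
python3 - <<'E'
from h import *
im,K,R,t=cam("wrist"); save("w2",im); np.savez("w2.npz",im=im,K=K,R=R,t=t); print(-R.T@t,R[2])
im,*_=cam("side"); save("s2",im)
print(env.get_obs())
E
```

```text
[ 0.5506615  -0.06157962  0.32277939] [-3.98224621e-04 -2.45975865e-01 -9.69275872e-01]
{'time_s': 4.3333, 'qpos': array([-20.25036215,  11.44530855,  34.68155532, 101.14834046,
        -6.95862206,  69.58753753,  16.45027053]), 'joint_velocities': array([-0.42133046,  0.07775458,  0.03884274, -0.11438887,  0.23569335,
        0.02018595,  0.11549974]), 'effort': array([ 7.56324213e-01, -3.58028662e+01,  4.38207552e+00, -3.05385089e+01,
        2.50775926e-02,  5.98396081e-02, -2.91828510e-03]), 'tool_pos': array([ 0.55106595, -0.12803773,  0.34332487]), 'tool_rot': array([-1.79961290e+02, -4.73323230e-02,  9.01125037e+01]), 'force': array([-0.26554104,  0.57768577, -1.9440212 ]), 'wrist_torque': array([-0.04684765,  0.04776931, -0.03225082]), 'grasp_force': 30.558123607188463, 'grip_width': 0.05897211651451029}
```

View pics/w2.png

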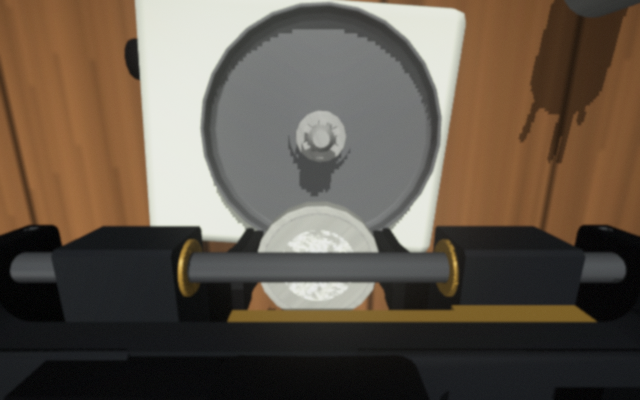

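Wrist view: the spindle's pilot is at about (320,137) inside its shoulder ring. The held head is at about (318,258), partly behind the bar. I'll enlarge it and measure.

```bash
python3 - <<'E'
from h import *
d=np.load("w2.npz");im,K,R,t=[d[k] for k in("im","K","R","t")]
g=cv2.cvtColor(im,cv2.COLOR_RGB2GRAY)
m=(g[90:180,280:360]>165).astype(np.uint8)
cn=max(cv2.findContours(m,0,1)[0],key=cv2.contourArea); e=cv2.fitEllipse(cv2.convexHull(cn)); c=(e[0][0]+280,e[0][1]+90)
print(e,c,"at .088",ray(c,.088,K,R,t).round(4))
for p in[(320,137)]:print(ray(p,.115,K,R,t).round(4))
# deck
m=(g>200).astype(np.uint8);n,l,s,cc=cv2.connectedComponentsWithStats(m)
i=1+s[1:,4].argmax();print(s[i])
# held head disc edges at various rows
z=float(.3433-.164+.005)
for r in range(212,246,6):
    w=np.where(g[r,250:390]>150)[0]; print(r,250+w[0],250+w[-1],end=';')
a=cv2.resize(im[95:175,270:370],None,fx=7,fy=7,interpolation=2)
for z,rad,col in((.088,.0185,(255,0,0)),(.108,.013,(0,255,0)),(.115,.0055,(0,0,255))):
    p=[(proj((.5515+rad*np.cos(u),-.0705+rad*np.sin(u),z),K,R,t)-[270,95]+.5)*7 for u in np.linspace(0,6.28,40)]
    cv2.polylines(a,[np.int32(p)],True,col,1)
save("c2",a)
E
```

```text
((40.71957015991211, 44.73508834838867), (46.50931167602539, 48.19562911987305), 135.9684295654297) (320.7195701599121, 134.73508834838867) at .088 [ 0.5526 -0.0718  0.088 ]
[ 0.552 -0.072  0.115]
[  137     0   326   238 22351]
212 287 348;218 280 356;224 272 363;230 268 367;236 264 372;242 261 374;
```

View pics/c2.png

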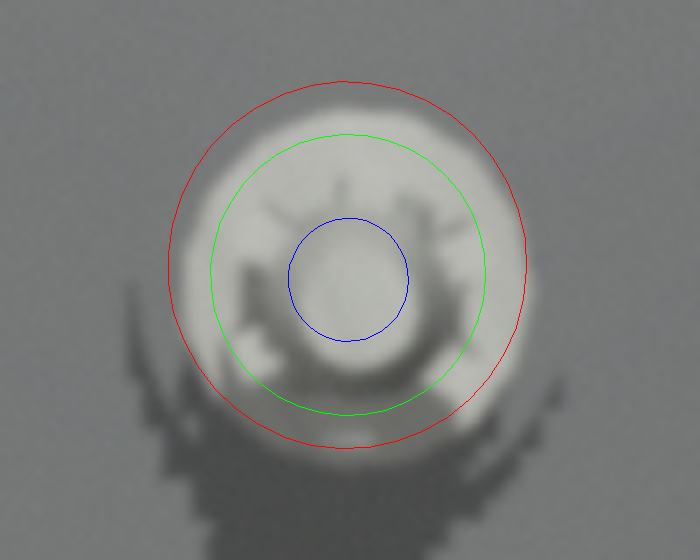

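```bash
python3 - <<'E'
from h import *
from scipy.optimize import least_squares
d=np.load("w2.npz");im,K,R,t=[d[k] for k in("im","K","R","t")]
g=cv2.cvtColor(im,cv2.COLOR_RGB2GRAY)
P=[]
for r in range(209,246,2):
    w=250+np.where(g[r,250:390]>150)[0]; P+=[ray((w[0]-.5,r),.1826,K,R,t)[:2],ray((w[-1]+.5,r),.1826,K,R,t)[:2]]
P=np.array(P)
for f in(lambda p:np.hypot(*(P-p[:2]).T)-.03,lambda p:np.hypot(*(P-p[:2]).T)-p[2]):
    s=least_squares(f,[.551,-.128,.03],loss="soft_l1",f_scale=5e-4);print(s.x.round(4),np.std(s.fun).round(5))
E
```

```text
[ 0.5505 -0.1294  0.03  ] 0.00032
[ 0.5505 -0.1277  0.0288] 0.00011
```

Call:
servo_tool --plan '[{"xyz": [3, 0.15, 0], "twist": [0, 0, 0], "jaw": 1}, {"xyz": [5.6, 0.15, 0], "twist": [0, 0, 0], "jaw": 1}, {"xyz": [5.6, 0.15, 0], "twist": [0, 0, 0], "jaw": 1}, {"xyz": [5.6, 0.15, 1.5], "twist": [0, 0, 0], "jaw": 1}, {"xyz": [5.6, 0.15, 2.5], "twist": [0, 0, 0], "jaw": 1}, {"xyz": [5.6, 0.15, 2.5], "twist": [0, 0, 0], "jaw": 1}, {"xyz": [5.6, 0.15, 2.5], "twist": [0, 0, 0], "jaw": 1}]'

```text
time_s: 4.92
tool_pos: [0.552, -0.0734, 0.318]
tool_rot: [-179.9, 0.0, 90.0]
force: [-0.4, -0.7, -1.9]
grip_width: 0.0589
grasp_force: 30.6
```

Call:
servo_tool --plan '[{"xyz": [0, 0, 0.3], "twist": [0, 0, 0], "jaw": 1}, {"xyz": [0, 0, 0.6], "twist": [0, 0, 0], "jaw": 1}, {"xyz": [0, 0, 0.9], "twist": [0, 0, 0], "jaw": 1}, {"xyz": [0, 0, 0.9], "twist": [0, 0, 0], "jaw": 1}, {"xyz": [0, 0, 0.9], "twist": [0, 0, 0], "jaw": 1}]'

```text
time_s: 5.33
tool_pos: [0.5522, -0.074, 0.3098]
tool_rot: [-180.0, -0.0, 89.9]
force: [0.4, 0.3, -1.9]
grip_width: 0.0592
grasp_force: 30.6
```

Call:
servo_tool --plan '[{"xyz": [0.1, 0, 0.15], "twist": [0, 0, 0], "jaw": 1}, {"xyz": [0.1, 0, 0.3], "twist": [0, 0, 0], "jaw": 1}, {"xyz": [0.1, 0, 0.4], "twist": [0, 0, 0], "jaw": 1}, {"xyz": [0.1, 0, 0.4], "twist": [0, 0, 0], "jaw": 1}]'

```text
time_s: 5.67
tool_pos: [0.5524, -0.0729, 0.3058]
tool_rot: [180.0, 0.0, 90.0]
force: [0.3, -0.2, -1.6]
grip_width: 0.059
grasp_force: 30.6
```

Call:
servo_tool --plan '[{"xyz": [0, 0, 0.1], "twist": [0, 0, 0], "jaw": 1}, {"xyz": [0, 0, 0.2], "twist": [0, 0, 0], "jaw": 1}, {"xyz": [0, 0, 0.2], "twist": [0, 0, 0], "jaw": 1}]'

```text
time_s: 5.92
tool_pos: [0.5524, -0.0729, 0.3041]
tool_rot: [180.0, -0.0, 90.0]
force: [1.1, -1.3, -0.5]
grip_width: 0.0593
grasp_force: 30.6
```

Call:
servo_tool --plan '[{"xyz": [0, 0, 0.1], "twist": [0, 0, 0], "jaw": 1}, {"xyz": [0, 0, 0.2], "twist": [0, 0, 0], "jaw": 1}, {"xyz": [0, 0, 0.2], "twist": [0, 0, 0], "jaw": 1}, {"xyz": [0, 0, 0.2], "twist": [0, 0, 0], "jaw": 1}]'

```text
time_s: 6.25
tool_pos: [0.5525, -0.0729, 0.3022]
tool_rot: [180.0, -0.0, 90.0]
force: [0.4, -0.7, 2.9]
grip_width: 0.0593
grasp_force: 30.7
```

Call:
servo_tool --plan '[{"xyz": [0, 0, 0.05], "twist": [0, 0, 4], "jaw": 1}, {"xyz": [0, 0, 0.05], "twist": [0, 0, 8], "jaw": 1}, {"xyz": [0, 0, 0.05], "twist": [0, 0, 12], "jaw": 1}, {"xyz": [0, 0, 0.05], "twist": [0, 0, 12], "jaw": 1}]'

```text
time_s: 6.58
tool_pos: [0.5525, -0.073, 0.3018]
tool_rot: [179.9, -0.0, 77.9]
force: [0.7, -0.1, 1.9]
grip_width: 0.0592
grasp_force: 30.6
```

```bash
python3 -c "
from h import *
o=env.get_obs();print(o['force'],o['wrist_torque'],o['tool_pos'])
im,K,R,t=cam('side');np.savez('s3.npz',im=im,K=K,R=R,t=t);save('s3',cv2.resize(im[170:320,260:440],None,fx=4,fy=4,interpolation=2))"
```

```text
[ 0.72507229 -0.14151769  1.9025455 ] [-0.14469252  0.01521603  0.11558298] [ 0.5525046  -0.07297114  0.30177239]
```

View pics/s3.png

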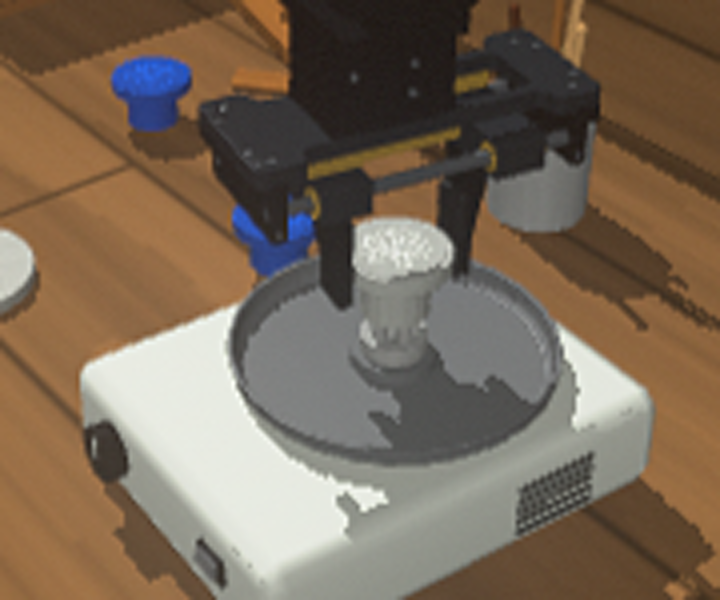

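Call:
servo_tool --plan '[{"xyz": [0, 0, 0.1], "twist": [0, 0, 0], "jaw": 1}, {"xyz": [0, 0, 0.2], "twist": [0, 0, 0], "jaw": 1}, {"xyz": [0, 0, 0.2], "twist": [0, 0, 0], "jaw": 1}, {"xyz": [0, 0, 0.2], "twist": [0, 0, 0], "jaw": 1}]'

```text
time_s: 6.97
tool_pos: [0.5525, -0.0729, 0.2993]
tool_rot: [180.0, -0.0, 78.0]
force: [1.8, 0.6, 1.5]
grip_width: 0.0589
grasp_force: 30.6
```

```bash
python3 -c "
from h import *
o=env.get_obs();print(o['force'],o['wrist_torque'],o['tool_pos'])"
```

```text
[1.75945396 0.58292186 1.51462284] [-0.16229673 -0.29166813  0.10213358] [ 0.55245902 -0.07289315  0.29930102]
```

Call:
servo_tool --plan '[{"xyz": [0, 0, 0], "twist": [0, 0, -5], "jaw": 1}, {"xyz": [0, 0, 0.15], "twist": [0, 0, -5], "jaw": 1}, {"xyz": [0, 0, 0.3], "twist": [0, 0, -5], "jaw": 1}, {"xyz": [0, 0, 0.45], "twist": [0, 0, -5], "jaw": 1}, {"xyz": [0, 0, 0.6], "twist": [0, 0, -5], "jaw": 1}, {"xyz": [0, 0, 0.6], "twist": [0, 0, -5], "jaw": 1}]'

```text
time_s: 7.47
tool_pos: [0.5522, -0.0729, 0.2933]
tool_rot: [-180.0, -0.0, 82.9]
force: [0.6, 0.4, -0.8]
grip_width: 0.059
grasp_force: 30.6
```

```bash
python3 -c "
from h import *
o=env.get_obs();print(o['force'],o['wrist_torque'],o['tool_pos'])"
```

```text
[ 0.59464585  0.36655271 -0.77301448] [-0.09908399 -0.13683352  0.01950597] [ 0.55224112 -0.07292061  0.29331119]
```

Call:
servo_tool --plan '[{"xyz": [0, 0, 0.1], "twist": [0, 0, 0], "jaw": 1}, {"xyz": [0, 0, 0.2], "twist": [0, 0, 0], "jaw": 1}, {"xyz": [0, 0, 0.3], "twist": [0, 0, 0], "jaw": 1}, {"xyz": [0, 0, 0.4], "twist": [0, 0, 0], "jaw": 1}, {"xyz": [0, 0, 0.4], "twist": [0, 0, 0], "jaw": 1}]'

```text
time_s: 7.88
tool_pos: [0.5522, -0.0729, 0.289]
tool_rot: [-180.0, 0.0, 82.9]
force: [1.3, -0.4, 1.0]
grip_width: 0.0592
grasp_force: 30.6
```

Call:
servo_tool --plan '[{"xyz": [0, 0, 0.05], "twist": [0, 0, 0], "jaw": 1}, {"xyz": [0, 0, 0.1], "twist": [0, 0, 0], "jaw": 1}, {"xyz": [0, 0, 0.15], "twist": [0, 0, 0], "jaw": 1}, {"xyz": [0, 0, 0.15], "twist": [0, 0, 0], "jaw": 1}]'

```text
time_s: 8.22
tool_pos: [0.5523, -0.0729, 0.2878]
tool_rot: [180.0, -0.0, 83.0]
force: [0.5, -0.5, 1.6]
grip_width: 0.0588
grasp_force: 30.6
```

Call:
servo_tool --plan '[{"xyz": [0, 0, 0.05], "twist": [0, 0, 0], "jaw": 1}, {"xyz": [0, 0, 0.1], "twist": [0, 0, 0], "jaw": 1}, {"xyz": [0, 0, 0.1], "twist": [0, 0, 0], "jaw": 1}]'

```text
time_s: 8.47
tool_pos: [0.5522, -0.0729, 0.2868]
tool_rot: [-180.0, 0.0, 83.0]
force: [0.7, 0.8, 1.4]
grip_width: 0.0596
grasp_force: 30.6
```

Call:
servo_tool --plan '[{"xyz": [0, 0, 0.05], "twist": [0, 0, 0], "jaw": 1}, {"xyz": [0, 0, 0.1], "twist": [0, 0, 0], "jaw": 1}, {"xyz": [0, 0, 0.1], "twist": [0, 0, 0], "jaw": 1}]'

```text
time_s: 8.72
tool_pos: [0.5524, -0.0729, 0.2866]
tool_rot: [180.0, -0.0, 83.0]
force: [-0.6, 0.2, 7.0]
grip_width: 0.0594
grasp_force: 30.7
```

Call:
servo_tool --plan '[{"xyz": [0, 0, 0.05], "twist": [0, 0, 0], "jaw": 1}, {"xyz": [0, 0, 0.1], "twist": [0, 0, 0], "jaw": 1}, {"xyz": [0, 0, 0.1], "twist": [0, 0, 0], "jaw": 1}, {"xyz": [0, 0, 0.1], "twist": [0, 0, 0], "jaw": 1}]'

```text
time_s: 9.05
tool_pos: [0.5524, -0.073, 0.2865]
tool_rot: [180.0, -0.1, 83.0]
force: [-4.0, 0.6, 13.5]
grip_width: 0.0588
grasp_force: 30.9
```

```bash
python3 -c "
from h import *
o=env.get_obs();print(o['force'],o['wrist_torque'],o['tool_pos'],o['qpos'].round(1))"
```

```text
[-3.95205268  0.60061232 13.50604428] [0.07300327 0.93606272 0.02047657] [ 0.55239858 -0.07302409  0.28653651] [-24.3  13.5  33.1 105.8  -8.3  63.    4.8]
```

Call:
servo_tool --plan '[{"xyz": [0, 0, -0.08], "twist": [0, 0, 0], "jaw": 1}, {"xyz": [0, 0, -0.08], "twist": [0, 0, 5], "jaw": 1}, {"xyz": [0, 0, -0.08], "twist": [0, 0, 10], "jaw": 1}, {"xyz": [0, 0, -0.08], "twist": [0, 0, 15], "jaw": 1}, {"xyz": [0, 0, -0.08], "twist": [0, 0, 20], "jaw": 1}, {"xyz": [0, 0, -0.08], "twist": [0, 0, 25], "jaw": 1}, {"xyz": [0, 0, -0.08], "twist": [0, 0, 30], "jaw": 1}, {"xyz": [0, 0, -0.08], "twist": [0, 0, 35], "jaw": 1}, {"xyz": [0, 0, -0.08], "twist": [0, 0, 40], "jaw": 1}, {"xyz": [0, 0, -0.08], "twist": [0, 0, 40], "jaw": 1}]'

```text
time_s: 9.88
tool_pos: [0.5528, -0.073, 0.2866]
tool_rot: [179.9, -0.1, 42.7]
force: [-0.1, -0.6, 6.7]
grip_width: 0.0591
grasp_force: 30.7
```

```bash
python3 -c "
from h import *
o=env.get_obs();print(o['force'],o['wrist_torque'],o['tool_pos'],o['qpos'].round(1))"
```

```text
[-0.05700785 -0.57959062  6.74849787] [-0.09083772  0.17430068 -0.04273412] [ 0.552764   -0.07303709  0.28660018] [-29.1  14.3  38.6 105.9  -9.9  63.1 -34. ]
```

Call:
servo_tool --plan '[{"xyz": [0, 0, 0], "twist": [0, 0, 5], "jaw": 1}, {"xyz": [0, 0, 0], "twist": [0, 0, 10], "jaw": 1}, {"xyz": [0, 0, 0], "twist": [0, 0, 15], "jaw": 1}, {"xyz": [0, 0, 0], "twist": [0, 0, 20], "jaw": 1}, {"xyz": [0, 0, 0], "twist": [0, 0, 25], "jaw": 1}]'

```text
time_s: 10.3
tool_pos: [0.5529, -0.0733, 0.2866]
tool_rot: [179.9, -0.1, 17.7]
force: [0.1, -0.8, 6.2]
grip_width: 0.0587
grasp_force: 30.7
```

```bash
python3 -c "
from h import *
o=env.get_obs();print(o['force'],o['wrist_torque'],o['tool_pos'],o['qpos'].round(1))"
```

```text
[ 0.1151496  -0.83328656  6.16051136] [-0.29830004  0.05123692  0.12961169] [ 0.55285638 -0.07328223  0.28664326] [-32.1  14.9  42.4 106.  -11.2  63.2 -58. ]
```

Call:
servo_tool --plan '[{"xyz": [0, 0, 0], "twist": [0, 0, 5], "jaw": 1}, {"xyz": [0, 0, 0], "twist": [0, 0, 10], "jaw": 1}, {"xyz": [0, 0, 0], "twist": [0, 0, 15], "jaw": 1}, {"xyz": [0, 0, 0], "twist": [0, 0, 20], "jaw": 1}, {"xyz": [0, 0, 0], "twist": [0, 0, 20], "jaw": 1}, {"xyz": [0, 0, 0], "twist": [0, 0, 20], "jaw": 1}]'

```text
time_s: 10.8
tool_pos: [0.5529, -0.0735, 0.2866]
tool_rot: [180.0, -0.1, -2.1]
force: [0.2, -0.8, 6.8]
grip_width: 0.0593
grasp_force: 30.7
```

```bash
python3 -c "
from h import *
o=env.get_obs();print(o['force'],o['wrist_torque'],o['tool_pos'],o['qpos'].round(1))
im,K,R,t=cam('wrist');save('w5',im)"
```

```text
[ 0.20906817 -0.76645677  6.81870425] [-0.26506697  0.1394934  -0.03814296] [ 0.55287132 -0.07348702  0.2866319 ] [-34.7  15.5  45.5 106.1 -12.3  63.3 -76.8]
```

Call:
servo_tool --plan '[{"xyz": [0, 0, 0], "twist": [0, 0, 0], "jaw": 0.3}, {"xyz": [0, 0, 0], "twist": [0, 0, 0], "jaw": 0}, {"xyz": [0, 0, 0], "twist": [0, 0, 0], "jaw": 0}, {"xyz": [0, 0, 0], "twist": [0, 0, 0], "jaw": 0}, {"xyz": [0, 0, 0], "twist": [0, 0, 0], "jaw": 0}, {"xyz": [0, 0, 0], "twist": [0, 0, 0], "jaw": 0}]'

```text
time_s: 11.35
tool_pos: [0.5521, -0.0728, 0.2853]
tool_rot: [-180.0, 0.0, -2.0]
force: [-0.6, -0.2, 0.1]
grip_width: 0.0837
grasp_force: 0.0
```

Call:
servo_tool --plan '[{"xyz": [0, 0, -1], "twist": [0, 0, 0], "jaw": 0}, {"xyz": [0, 0, -3], "twist": [0, 0, 0], "jaw": 0}, {"xyz": [0, 0, -6], "twist": [0, 0, 0], "jaw": 0}, {"xyz": [0, 0, -10], "twist": [0, 0, 0], "jaw": 0}, {"xyz": [0, 0, -12], "twist": [0, 0, 0], "jaw": 0}, {"xyz": [0, 0, -12], "twist": [0, 0, 0], "jaw": 0}, {"xyz": [0, 0, -12], "twist": [0, 0, 0], "jaw": 0}]'

```text
time_s: 11.93
tool_pos: [0.5525, -0.0732, 0.4074]
tool_rot: [-179.9, -0.2, -2.0]
force: [0.2, 0.6, -0.4]
grip_width: 0.087
grasp_force: 0.0
```

```bash
python3 - <<'E'
from h import *
im,K,R,t=cam('side')
a=cv2.resize(im[170:320,260:440],None,fx=4,fy=4,interpolation=2)
for z,r,col in((.126,.03,(255,0,0)),(.088,.0185,(0,255,0))):
    p=[(proj((.5525+r*np.cos(u),-.0725+r*np.sin(u),z),K,R,t)-[260,170]+.5)*4 for u in np.linspace(0,6.28,40)]
    cv2.polylines(a,[np.int32(p)],True,col,1)
save('s6',a)
E
```

```text
(no output)
```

View pics/s6.png

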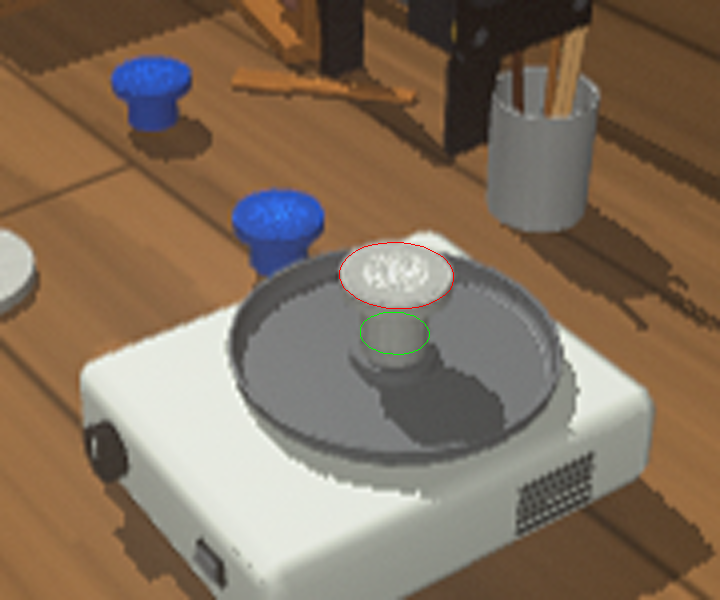

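The head sits level on the shoulder. Its disc, at about (395,275) in the crop, matches the outline predicted for the home position (z = 0.126). The gripper is clear and nothing else has moved, so I'm handing in.

```bash
python3 -c "
from h import *
print(env.sign_off())"
```

```text
the job is handed in; nothing more can be done
None
```

The small head is home on the spindle's shoulder, turned about 85° by hand with the drive following (about 0.13 N m felt while turning), and released; the job is handed in, with no verdict returned.

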